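# Back off the clamp screw and take out the bar

## Robot

A 6-joint arm with a two-finger parallel gripper is mounted at the origin on the work surface. World frame = base frame: x ahead of the robot, y to its left, z up, the work surface at z = 0. Lengths are in m, angles in degrees, forces in N, time in s.
With the tool pointing down it reaches from about 0.25 to 0.725 m from the base axis. Payload 9.7 kg.
Tool frame: the origin (TCP) lies at the very end of the fingers, on their centre line; the grasp point (between the pads) lies 19 mm behind it; z points along the fingers, y is the direction in which the jaws open and shut (so a half turn about z gives the same grasp; the last joint's range is limited). The gripper opens to 85 mm and grips with 20 to 120 N. Pads are 22 mm wide; open, the fingers measure 114 mm over their backs; the gripper's body (76 mm by 85 mm) begins 54 mm behind the grasp point. The pads swing forward as they close: fully open they stand 13 mm farther back than shut.
Start: joints at [63.713, 4.979, 10.078, 95.1, 0, 90], TCP at [0.244, 0.493, 0.231] pointing down, gripper open.
Joint ranges: [-179.16, 179.16], [-48.56, 103.87], [-65.8, 70.77], [-126.05, 130.52], [-82.76, 87.17], [-180, 180]. Speed limits (degrees/s): [127.2, 127.2, 147.25, 180, 180, 180].

## Interface

Orientations are given as [roll, pitch, yaw] about the fixed x, y, z axes, in that order (R = Rz(yaw) Ry(pitch) Rx(roll)).
In Python, from workcell import bot, camera, ticket gives the robot as it stands.
- The arm moves only by the shell command python3 -m jog 'ROWS' [FORCE]. ROWS is a JSON object of lists of equal length, an entry for each row: "turn": the turn, a rotation vector about the world's x, y, z each as a share of 8 degrees, from -1 to 1, a list of three; "delta_pos": the shift along the world's x, y, z each as a share of 50 mm, from -1 to 1, a list of three; "hand": the opening, from -1 (shut) to 1 (fully open). A call has exactly 10 rows; each row shifts and turns the commanded pose from where the row before left it; what a row does not reach is not made up. A row lasts 1/10 s, in which the tool goes at most 50 mm and 8.59 degrees, less where a joint would pass 70% of its speed; a pose out of reach is approached as far as the arm can. A call with a number of a shift or a turn outside -1 to 1 is refused whole. A call with a gripper value outside its range is refused whole. The fingers move at their own pace and stop on an object; FORCE is the grip in N (left out, the last holds). Time passes only in rows, so rows that do not move let the fingers close, or fill a call up. It gives the time, the measured TCP pose, the force and the opening at its end, in the units of the state.
- bot.get_obs(): the state, without advancing time (a new reading comes with each control period).
- camera(name): name is "side" or "top"; returns a dict with "frame" (400x640x3 uint8, red, green, blue), "range_z" (400x640 float32, m along the optical axis (not along the pixel's ray), 0 where there is no reading), "fx", "fy", "cx", "cy" (pixels), "k1" (the pictures are not rectified: a ray, as slopes to the right and down, at radius r is drawn at 1 + k1 r^2 times it, then the intrinsics apply), "extrinsics" (4x4, takes a point from world to camera coordinates). Camera axes: x right, y up, looking along -z (the intrinsics and any distortion apply to the point x, -y, -z); pixel columns grow to the right and rows downward; lengths in m; the calibration is good to about 2 mm. A picture is of the moment at which its call begins.
- ticket.job_done(): hands the job in, once; it reports no verdict.
The state is a dict: "time": time; "q": joint angles; "qd": joint speeds; "joint_efforts": joint torques, N m; "ee_pos": TCP position; "tcp_rot": TCP orientation; "wrist_force": force on the tool from outside, world axes, zero at the start; "torque": the same for the moment, N m; "opening": finger opening in m.
Only numpy, scipy, OpenCV 4.12 (cv2) and the standard library are available. Lean on these libraries where they do the work, as an engineer would, in place of code of your own. Each camera call takes 0.05 s, during which the arm holds its last target.

## Task

Unscrew the bench clamp's handwheel (anticlockwise from above) until its pad stands at least a centimetre clear of the white plastic bar, letting your hand ride up with the rising wheel: neither lean on it nor haul on it, so that the springy clamp arm is never pushed down, nor held up once the pad is off the bar, by more than 2 mm. Only then slide the bar out sideways from under the pad and lay it flat in the shallow undivided tray, without dropping it. Leave the other things on the bench where they are.

Things in the scene. Friction and masses are not known exactly. Their poses are not given: they have to be found in the camera images.
- clamp: bench screw clamp bolted to the table: dark steel foot 190 x 120 x 12 mm, steel column 138 mm high standing 100 mm away on the +x side, dark arm 30 mm wide (top at 109 mm) reaching from it over the bed. Origin: on the table, on the spindle's vertical axis; x points to the column, y along the bed channel, z up
- wheel_grip (a point): bare metal handwheel on top of the spindle, 74 mm over its rim. A straight upright black grip rib crosses its middle: 50 mm long, 14 mm thick, 31 mm above the rim's top. This point: on the axis, 14 mm below the rib's top; x along the rib, z up. Turns stiffly (0.3 to 0.4 N m), stays where it is left
- pad_face (a point): centre of the underside of the spindle's round pad (28 mm diameter). It presses on the bar with 20 to 28 N at the start. Turning anticlockwise first only eases this (for an unknown angle under 1 rad the wheel does not rise), then pad, spindle and wheel rise together, some mm per quarter turn (coarse thread), by 30 mm at most
- beam_top (a point): point on top of the clamp arm, half-way between spindle and column; 109 mm above the clamp's origin when the arm is relaxed. The arm is springy in height, 6 N per mm at the wheel. At the start the clamping bends it up by about 3 to 5 mm; it comes down by itself as the screw is eased. A hand that does not follow the wheel bends it
- bar_mid (a point): centre of the white plastic bar, 30 x 165 x 20 mm (x, y, z), about 0.1 kg, lying loose in the clamp's bed along the clamp's y, with 2 mm play to each fence, its one end sticking out some 70 mm past the bed's end on the +y side; grasp it by that end, from above
- tray: shallow plain aluminium tray without dividers, fixed, 130 x 230 x 30 mm outside (x, y, z), walls and floor 5 mm. Origin: under its centre, on the table. (The like-sized deeper grey box with dividers is not it.)
- glue_mid (a point): bystander: upright yellow bottle 54 mm diameter, 150 mm high; its middle
- driver_grip (a point): bystander: screwdriver lying on the table
- tape_mid (a point): bystander: roll of tape lying flat, 90 mm diameter, 25 mm high; its middle
- jar_mid (a point): bystander: small upright jar with steel lid, 50 mm diameter, 55 mm high; its middle
- offcut_mid (a point): bystander: wooden offcut 70 x 45 x 22 mm; its middle
- spanner_grip (a point): bystander: spanner lying on the table
- bed (a point): middle of the floor of the clamp's bed, 25 mm above the table, on the spindle's axis. The bed is 90 mm long (clamp's y), with fences 8 mm high on both sides, 34 mm apart, and open at both y ends
Not all that is in view belongs to the job. What is shaped like the clamp but yellow is not meant.

How it is judged (in metres and radians):
On the way:
1. the pad stands at least 10 mm above the bar's top, the bar still lying in the bed (z of pad_face in the frame of clamp above 0.055 m and distance of bar_mid from where it was at the start of the episode below 0.02 m), for 0.2 s.
At the end, for the whole second after the job is handed in: the clamp's pad stands 10 mm or more above where the bar's top was (55 mm above the clamp's origin), and the bar lies flat (within 0.12 rad) and still on the floor of the shallow tray, let go, its centre within 50 mm of the tray's centre in the tray's x and y (z of pad_face in the frame of clamp above 0.055 m and x of bar_mid in the frame of tray between -0.05 and 0.05 m and y of bar_mid in the frame of tray between -0.05 and 0.05 m and height (world z) of bar_mid below 0.022 m and angle between bar_mid's own z axis and vertical below 0.12 rad and linear speed of bar below 0.02 m/s); the robot touches nothing.
It fails at once if the clamp arm is pressed down more than 2 mm below its relaxed height (leaning on the wheel, about 12 N) (z of beam_top in the frame of clamp below 0.107 m).
It fails at once if with the pad 2 mm or more off the bar, the clamp arm is hauled up more than 2 mm above its relaxed height (about 12 N) (z of beam_top in the frame of clamp above 0.111 m and z of pad_face in the frame of clamp above 0.047 m).
It fails at once if the bar is dragged 20 mm or more with the pad less than 10 mm above its top (distance of bar_mid from where it was at the start of the episode above 0.02 m and z of pad_face in the frame of clamp below 0.055 m).
It fails at once if the bar is dropped or thrown (faster than 0.7 m/s while the fingers do not touch it) (linear speed of bar above 0.7 m/s and contact force between the fingers and bar below 0.1 N).
It fails at once if a bystander is moved more than 30 mm (distance of any of glue_mid, driver_grip, tape_mid, jar_mid, offcut_mid, spanner_grip from where it was at the start of the episode above 0.03 m).
It also fails if it takes over 72 s, if anything falls off the work surface, if the arm or the gripper's body presses on something with over 40 N, if the wrist force passes 120 N, or if a joint passes its speed limit or range.

## Working session

There is one attempt and no reset: what is moved stays moved. The work goes in short steps, Python scripts to look and compute and a shell command to move; the robot and the scene stay as the last step left them, time stands still between calls to the robot, and variables do not carry over. Pictures are saved under pics/ and viewed, and the job is handed in when it is done.

```bash
ls; mkdir -p pics; python3 - <<'E'
from workcell import bot,camera
import cv2,numpy as np
print(bot.get_obs())
for n in("top","side"):
    c=camera(n); cv2.imwrite(f"pics/{n}0.png",c["frame"][:,:,::-1]); np.savez(f"/tmp/{n}0.npz",**c)
    print(n,{k:c[k] for k in("fx","fy","cx","cy","k1")},c["extrinsics"].round(3).tolist())
E
```

```text
pics
{'time': 0.0, 'q': array([ 6.37136714e+01,  5.01032839e+00,  1.00328882e+01,  9.50983319e+01,
       -1.60740637e-03,  8.99988648e+01]), 'qd': array([ 0.04028256,  0.17389151, -0.05458776, -0.01657162, -0.02409698,
        0.01590303]), 'joint_efforts': array([-3.83656428e-03, -5.20388174e+01,  4.64803541e+01,  1.59729598e-02,
       -4.35627010e-05, -8.26221822e-06]), 'ee_pos': array([0.2434765 , 0.4929153 , 0.23057644]), 'tcp_rot': array([-1.79924228e+02,  1.60590368e-03,  1.53714809e+02]), 'wrist_force': array([ 0.60394328, -0.36379149, -0.43805978]), 'torque': array([0.00114201, 0.02138094, 0.03095635]), 'opening': 0.08543569652246369}
top {'fx': 508.6567334690183, 'fy': 508.6567334690183, 'cx': 326.2874124286321, 'cy': 203.00818811198897, 'k1': -0.10228435322663854} [[0.018, -1.0, 0.008, -0.034], [0.996, 0.019, 0.087, -0.494], [-0.087, 0.007, 0.996, -1.593], [0.0, 0.0, 0.0, 1.0]]
side {'fx': 489.23699516286797, 'fy': 489.23699516286797, 'cx': 326.10874232572263, 'cy': 202.32603864988678, 'k1': 0.01395898708548957} [[-0.777, -0.629, 0.02, 0.378], [0.364, -0.423, 0.83, -0.272], [-0.513, 0.653, 0.557, -1.49], [0.0, 0.0, 0.0, 1.0]]
```

View pics/top0.png

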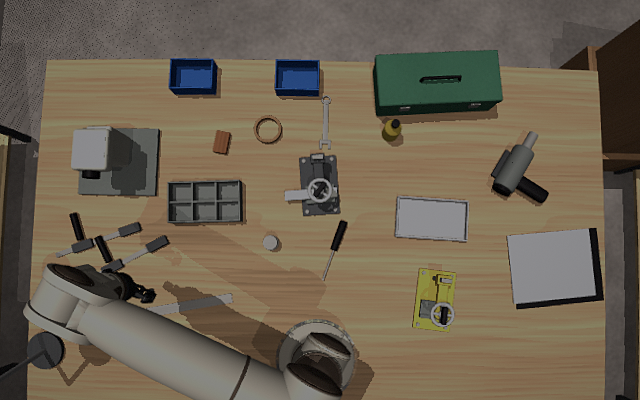

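View pics/side0.png

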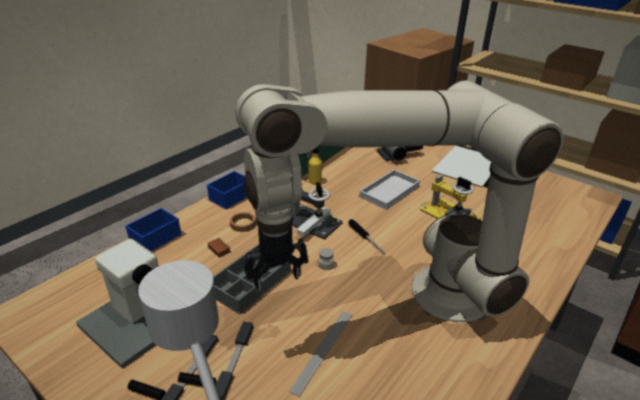

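The top picture shows the clamp at about (319,186), with its wheel at (319,190) and the white bar sticking out left at (297,195). The shallow tray is at (432,219). In the side view the arm partly hides the clamp, near (315,215). I'll zoom in next.

```bash
cat > h.py <<'E'
import numpy as np,cv2
def ray(c,u,v):
    x=(u-float(c["cx"]))/float(c["fx"]);y=(v-float(c["cy"]))/float(c["fy"]);a,b=x,y
    for _ in range(20):
        s=1+float(c["k1"])*(a*a+b*b);a,b=x/s,y/s
    E=c["extrinsics"];R=E[:3,:3];t=E[:3,3]
    return -R.T@t, R.T@np.array([a,-b,-1.0])
def plane(c,u,v,z):
    o,d=ray(c,u,v);return o+d*(z-o[2])/d[2]
def depth(c,u,v):
    o,d=ray(c,u,v);return o+d*c["range_z"][int(round(v)),int(round(u))]
def proj(c,p):
    q=c["extrinsics"][:3,:3]@p+c["extrinsics"][:3,3];a,b=q[0]/-q[2],-q[1]/-q[2];s=1+float(c["k1"])*(a*a+b*b)
    return np.array([a*s*float(c["fx"])+float(c["cx"]),b*s*float(c["fy"])+float(c["cy"])])
E
python3 - <<'E'
import numpy as np,cv2
f=cv2.imread("pics/top0.png"); 
a=cv2.resize(f[140:230,275:355],None,fx=7,fy=6.6,interpolation=cv2.INTER_CUBIC)
cv2.imwrite("pics/c1.png",cv2.resize(f[140:225,275:355],None,fx=7,fy=7,interpolation=cv2.INTER_CUBIC))
cv2.imwrite("pics/c2.png",cv2.resize(f[180:260,380:480],None,fx=7,fy=7,interpolation=cv2.INTER_CUBIC))
f=cv2.imread("pics/side0.png")
cv2.imwrite("pics/c3.png",cv2.resize(f[165:255,270:370],None,fx=6,fy=6,interpolation=cv2.INTER_CUBIC))
E
```

```text
(no output)
```

View pics/c1.png

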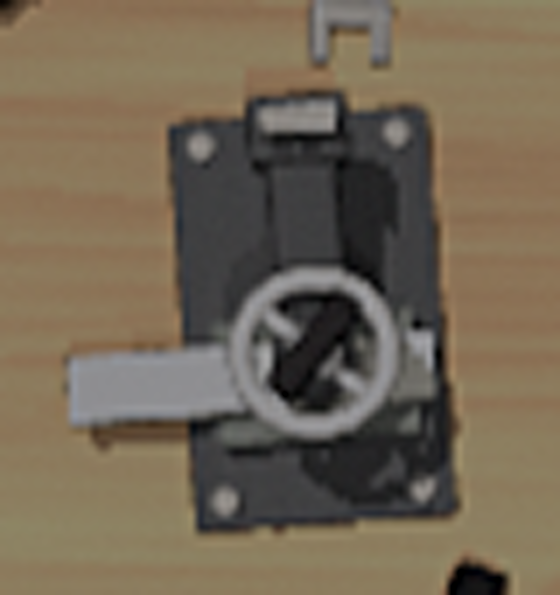

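View pics/c2.png

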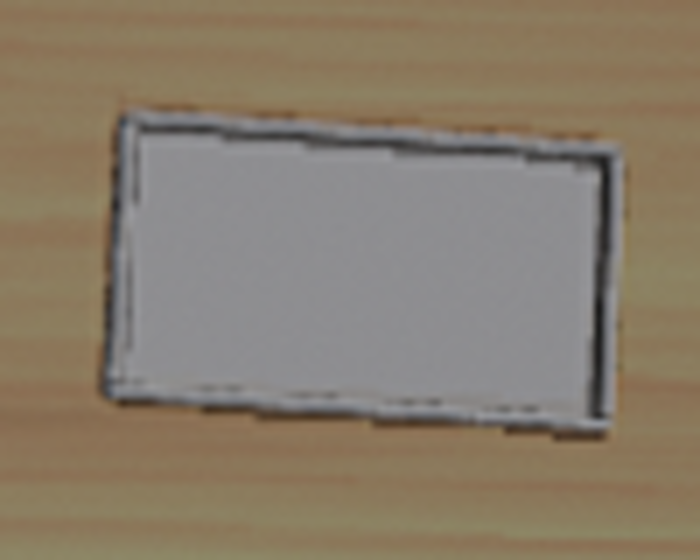

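View pics/c3.png

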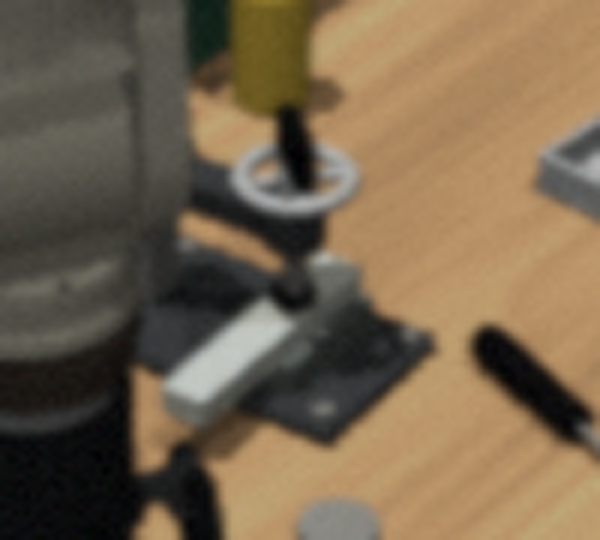

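```bash
python3 - <<'E'
import numpy as np,cv2
from h import *
c=np.load("/tmp/top0.npz");s=np.load("/tmp/side0.npz")
P=lambda x,y:(275+x/7,140+y/7)
C=[plane(c,*P(x,y),.012) for x,y in((170,120),(428,105),(458,515),(198,530))]
print("foot",np.round(C,4).tolist(), np.mean(C,0))
for n in((0,1),(3,2)):
    d=C[n[0]]-C[n[1]];print("len",np.linalg.norm(d),"yaw y",np.degrees(np.arctan2(-d[0],d[1])))
for n in((1,2),(0,3)):
    d=C[n[0]]-C[n[1]];print("len",np.linalg.norm(d),"yaw x",np.degrees(np.arctan2(d[1],d[0])))
# cloud around wheel
pts=[]
for v in range(160,210):
  for u in range(285,350):
    p=depth(c,u,v);pts.append((u,v,*p))
pts=np.array(pts)
for lo,hi in((.105,.118),(.118,.135),(.135,.148),(.148,.175)):
    q=pts[(pts[:,4]>lo)&(pts[:,4]<hi)];print(lo,len(q),q[:,2:].mean(0) if len(q) else 0, np.ptp(q[:,2:],0) if len(q) else 0)
f=c["frame"].astype(int)
# rib: dark & high
g=f.max(2)
m=[(p) for p in pts if p[4]>.14 and g[int(p[1]),int(p[0])]<60]
m=np.array(m);print(len(m),m[:,2:].mean(0)if len(m) else 0)
print("z map"); 
for v in range(174,206,2): print(v,[int(1000*depth(c,u,v)[2]) for u in range(306,336,2)])
E
```

```text
foot [[0.6425, 0.0652, 0.012], [0.6518, -0.0534, 0.012], [0.4629, -0.0702, 0.012], [0.4538, 0.0481, 0.012]] [ 0.5527348  -0.00258369  0.012     ]
len 0.11898455739108807 yaw y 4.490230185188606
len 0.11861355528729452 yaw y 4.39017563728914
len 0.18965387335454778 yaw x 5.078686197143021
len 0.18945093168025168 yaw x 5.191580840881886
0.105 228 [0.57721491 0.00189856 0.11206308] [0.11275806 0.04405496 0.012611  ]
0.118 167 [ 0.53174837 -0.00154276  0.12993204] [0.12869954 0.07087958 0.01697607]
0.135 128 [ 0.52165464 -0.00444072  0.13768888] [0.0684406  0.06835422 0.00931612]
0.148 88 [ 0.52186444 -0.00311539  0.16548462] [0.04346838 0.03721079 0.02342587]
92 [ 0.51495636 -0.00409921  0.22891461]
z map
174 [13, 8, 1630, 13, 1630, 108, 116, 113, 108, 8, 11, 13, 8, 12, 9]
176 [10, 14, 15, 12, 106, 110, 112, 116, 113, 9, 12, 13, 7, 7, 8]
178 [15, 7, 6, 10, 113, 115, 115, 108, 111, 11, 7, 14, 10, 5, 14]
180 [10, 11, 7, 13, 134, 132, 128, 129, 136, 138, 133, 7, 8, 10, 7]
182 [10, 12, 12, 128, 135, 131, 113, 111, 108, 165, 136, 133, 14, 14, 4]
184 [9, 6, 137, 131, 9, 115, 118, 110, 167, 166, 173, 130, 136, 12, 17]
186 [5, 26, 136, 28, 127, 136, 111, 165, 165, 168, 125, 135, 130, 33, 8]
188 [34, 135, 134, 26, 32, 138, 171, 167, 166, 144, 32, 43, 133, 53, 46]
190 [43, 138, 137, 48, 111, 166, 164, 164, 164, 110, 46, 51, 136, 40, 47]
192 [48, 133, 132, 43, 114, 172, 169, 173, 131, 118, 48, 55, 137, 37, 46]
194 [41, 128, 134, 43, 164, 169, 165, 136, 117, 136, 134, 135, 135, 43, 43]
196 [46, 47, 141, 131, 151, 166, 128, 117, 108, 96, 138, 131, 136, 45, 46]
198 [48, 45, 44, 130, 140, 126, 42, 42, 43, 33, 134, 137, 26, 20, 21]
200 [9, 23, 30, 132, 136, 131, 136, 129, 138, 136, 138, 33, 37, 31, 31]
202 [9, 30, 30, 27, 32, 134, 132, 136, 130, 30, 29, 36, 25, 28, 24]
204 [12, 18, 17, 14, 6, 16, 0, 13, 7, 8, 8, 8, 5, 14, 14]
```

```bash
python3 - <<'E'
import numpy as np,cv2
from h import *
c=np.load("/tmp/top0.npz")
rim=[];rib=[];bar=[]
for v in range(160,212):
  for u in range(275,350):
    z=depth(c,u,v)[2]; br=int(c["frame"][v,u].max())
    if .123<z<.146 and br>90: rim.append(plane(c,u,v,.134)[:2])
    if .154<z<.18: rib.append(plane(c,u,v,.166)[:2])
    if .035<z<.056 and br>110 and u<309: bar.append(plane(c,u,v,.045)[:2])
rim=np.array(rim,np.float32);rib=np.array(rib,np.float32);bar=np.array(bar,np.float32)
hull=cv2.convexHull(rim*1000);print("rim",cv2.minEnclosingCircle(rim*1000),cv2.fitEllipse(hull))
print("rib",len(rib),cv2.minAreaRect(rib*1000),rib.mean(0)*1000)
u,sv,vt=np.linalg.svd(rib-rib.mean(0));print("rib dir",np.degrees(np.arctan2(vt[0][1],vt[0][0])))
print("bar",len(bar),cv2.minAreaRect(bar*1000))
m=[]
for x,y in ((125,112),(622,147),(606,428),(107,392)):
    m.append(plane(c,380+x/7,180+y/7,.03))
print("tray",np.round(m,4).tolist(),np.mean(m,0))
d=m[0]-m[1];print(np.linalg.norm(d),np.degrees(np.arctan2(-d[0],d[1])));d=m[3]-m[2];print(np.linalg.norm(d),np.degrees(np.arctan2(-d[0],d[1])))
for n,(u,v,z) in dict(glue=(393,128,.15),driver=(337,238,.02),jar=(271,242,.055),tape=(268,129,.025),off=(222,142,.022),span=(326,123,.01)).items(): print(n,plane(c,u,v,z).round(3))
E
```

```text
rim ((522.5094604492188, -3.1716043949127197), 36.48712921142578) ((522.978271484375, -3.0610814094543457), (70.58796691894531, 72.45216369628906), 24.376617431640625)
rib 85 ((521.9893188476562, -3.0070018768310547), (14.066566467285156, 49.49571228027344), 52.60994338989258) [522.19275   -3.203359]
rib dir 142.0351
bar 215 ((517.218994140625, 70.36308288574219), (29.78862762451172, 73.19032287597656), 6.831817626953125)
tray [[0.5209, -0.251, 0.03], [0.5094, -0.4795, 0.03], [0.3813, -0.4715, 0.03], [0.394, -0.2437, 0.03]] [ 0.45141018 -0.36142076  0.03      ]
0.22875335634995966 -2.8904827793145187
0.2281837279770577 -3.195666350768864
glue [ 0.712 -0.218  0.15 ]
driver [ 0.385 -0.06   0.02 ]
jar [0.368 0.144 0.055]
tape [0.73  0.167 0.025]
off [0.686 0.315 0.022]
span [ 0.757 -0.019  0.01 ]
```

The wheel axis is at about (0.5225, -0.003), the rib runs along 142°, the rim top is at about 0.135 and the rib top at about 0.166. The clamp's yaw is about 5°. I'll move over it while keeping the yaw, to learn the sign of J6.

```bash
python3 -m jog '{"delta_pos":[[0.46,-0.82,0],[0.46,-0.82,0],[0.46,-0.82,0],[0.46,-0.82,0],[0.46,-0.82,0],[0.46,-0.82,0],[0.46,-0.82,0],[0.46,-0.82,0],[0.46,-0.82,0],[0.46,-0.82,0]],"turn":[[0,0,0],[0,0,0],[0,0,0],[0,0,0],[0,0,0],[0,0,0],[0,0,0],[0,0,0],[0,0,-0.7],[0,0,-0.7]],"hand":[0,0,0,0,0,0,0,0,0,0]}' 50; python3 -c "
from workcell import bot
o=bot.get_obs();print(o['q'],o['ee_pos'],o['tcp_rot'],o['wrist_force'])"
```

```text
time: 1.1
ee_pos: [0.474, 0.0812, 0.2311]
tcp_rot: [-180.0, -0.0, 142.3]
wrist_force: [1.4, 1.2, -0.2]
opening: 0.0425
[ 9.71592808e+00 -4.45248974e+00  5.92569337e-01  9.50527498e+01
  5.54979048e-03  4.74271812e+01] [0.47404144 0.08119303 0.23111514] [-1.79998091e+02 -9.28997464e-03  1.42288746e+02] [ 1.39139511  1.22396991 -0.22659546]
```

```bash
python3 -m jog '{"delta_pos":[[0.323,-0.56,0],[0.323,-0.56,0],[0.323,-0.56,0],[0,0,-0.287],[0,0,-0.287],[0,0,-0.287],[0,0,-0.287],[0,0,-0.287],[0,0,-0.287],[0,0,0]],"turn":[[0,0,0],[0,0,0],[0,0,0],[0,0,0],[0,0,0],[0,0,0],[0,0,0],[0,0,0],[0,0,0],[0,0,0]],"hand":[0,0,0,0,0,0,0,0,0,0]}' 50; python3 - <<'E'
from workcell import bot,camera
import cv2
o=bot.get_obs();print(o['q'],o['ee_pos'],o['tcp_rot'],o['wrist_force'],o['torque'])
a=camera("side")["frame"][:,:,::-1];b=camera("top")["frame"][:,:,::-1]
import numpy as np
cv2.imwrite("pics/p1.png",np.hstack([cv2.resize(a[150:250,270:370],None,fx=4,fy=4),cv2.resize(b[140:240,270:370],None,fx=4,fy=4)]))
E
```

```text
time: 2.1
ee_pos: [0.521, -0.0008, 0.1428]
tcp_rot: [-179.9, -0.1, 142.5]
wrist_force: [0.1, 0.2, -0.2]
opening: 0.0425
[-8.61503823e-02  3.25988042e-01 -4.52985541e+00  8.53245276e+01
  7.52752436e-04  3.73884829e+01] [ 0.52103189 -0.00077968  0.14284984] [-1.79891074e+02 -1.43768447e-01  1.42525229e+02] [ 0.10310935  0.20279929 -0.19923408] [ 0.00685697 -0.04007662  0.02679712]
```

View pics/p1.png

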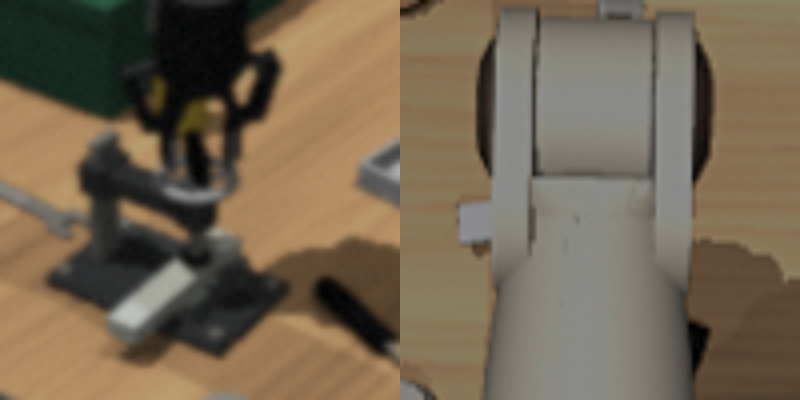

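In the side view (left half) the fingers straddle the black rib at about (197,150) and nothing touches. I'll nudge the position and close.

```bash
python3 -m jog '{"delta_pos":[[0.03,-0.044,0],[0,0,0],[0,0,0],[0,0,0],[0,0,0],[0,0,0],[0,0,0],[0,0,0],[0,0,0],[0,0,0]],"turn":[[0,0,0],[0,0,0],[0,0,0],[0,0,0],[0,0,0],[0,0,0],[0,0,0],[0,0,0],[0,0,0],[0,0,0]],"hand":[0,-1,-1,-1,-1,-1,-1,-1,-1,-1]}' 60; python3 -c "
from workcell import bot
o=bot.get_obs();print(o['ee_pos'],o['tcp_rot'],o['wrist_force'],o['torque'])"
```

```text
time: 3.2
ee_pos: [0.5251, -0.0018, 0.1462]
tcp_rot: [179.7, 0.1, 142.6]
wrist_force: [5.5, 8.4, 0.8]
opening: 0.0124
[ 0.52506903 -0.00176761  0.14618312] [1.79749346e+02 8.08710374e-02 1.42572233e+02] [5.46940943 8.39559304 0.80861228] [ 1.42422285 -1.05704331 -0.03831119]
```

```bash
python3 -m jog '{"delta_pos":[[0.05,0.03,0],[0,0,0],[0,0,0],[0,0,0],[0,0,0],[0,0,0],[0,0,0],[0,0,0],[0,0,0],[0,0,0]],"turn":[[0,0,0],[0,0,0.25],[0,0,0.25],[0,0,0.25],[0,0,0.25],[0,0,0.25],[0,0,0.25],[0,0,0.25],[0,0,0.25],[0,0,0]],"hand":[-1,-1,-1,-1,-1,-1,-1,-1,-1,-1]}' 60; python3 -c "
from workcell import bot
o=bot.get_obs();print(o['ee_pos'],o['tcp_rot'],o['wrist_force'],o['torque'])"
```

```text
time: 4.2
ee_pos: [0.5255, -0.0013, 0.1461]
tcp_rot: [180.0, -0.0, 158.6]
wrist_force: [-4.8, 3.2, 6.7]
opening: 0.0128
[ 0.52554448 -0.00130947  0.14613465] [ 1.79980994e+02 -2.33274609e-02  1.58588078e+02] [-4.81290764  3.16784777  6.68523968] [0.28556571 1.17086098 0.02507814]
```

```bash
python3 -m jog '{"delta_pos":[[-0.02,0.02,0.01],[0,0,0.01],[0,0,0.01],[0,0,0],[0,0,0],[0,0,0],[0,0,0],[0,0,0],[0,0,0],[0,0,0]],"turn":[[0,0,0],[0,0,0],[0,0,0],[0,0,0],[0,0,0],[0,0,0],[0,0,0],[0,0,0],[0,0,0],[0,0,0]],"hand":[-1,-1,-1,-1,-1,-1,-1,-1,-1,-1]}' 60; python3 - <<'E'
from workcell import bot,camera
import cv2
o=bot.get_obs();print(o['q'],o['ee_pos'],o['tcp_rot'],o['wrist_force'],o['torque'])
a=camera("side")["frame"][:,:,::-1]
cv2.imwrite("pics/p2.png",cv2.resize(a[160:240,280:360],None,fx=7,fy=7,interpolation=cv2.INTER_CUBIC))
E
```

```text
time: 5.2
ee_pos: [0.5253, -0.001, 0.1462]
tcp_rot: [-180.0, 0.0, 158.5]
wrist_force: [4.2, -3.8, -4.0]
opening: 0.0129
[-8.50265554e-02  7.19309922e-01 -3.75891851e+00  8.55175258e+01
 -5.43350581e-02  2.14235937e+01] [ 0.52533961 -0.00104987  0.14624877] [-1.79950970e+02  2.37988282e-02  1.58491388e+02] [ 4.21232255 -3.81121    -3.95727925] [-0.98139273 -0.70004668  0.06774   ]
```

View pics/p2.png

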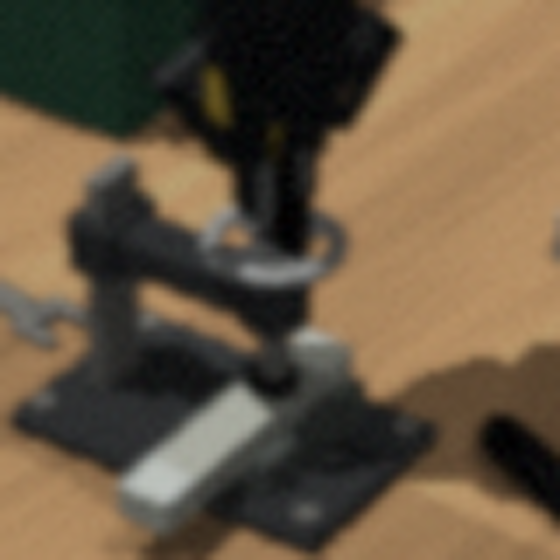

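```bash
python3 -m jog '{"delta_pos":[[0.01,-0.01,0],[0,0,0],[0,0,0],[0,0,0],[0,0,0],[0,0,0],[0,0,0],[0,0,0],[0,0,0],[0,0,0]],"turn":[[0,0,0.375],[0,0,0.375],[0,0,0.375],[0,0,0.375],[0,0,0.375],[0,0,0.375],[0,0,0.375],[0,0,0.375],[0,0,0],[0,0,0]],"hand":[-1,-1,-1,-1,-1,-1,-1,-1,-1,-1]}' 60; python3 -c "
from workcell import bot
o=bot.get_obs();print(o['ee_pos'],o['tcp_rot'],o['wrist_force'],o['torque'])"
```

```text
time: 6.25
ee_pos: [0.5255, -0.0008, 0.1465]
tcp_rot: [180.0, -0.0, -177.5]
wrist_force: [1.3, 2.4, -2.7]
opening: 0.0128
[ 0.52549444 -0.00078245  0.14645374] [ 1.79965874e+02 -1.84328021e-02 -1.77546897e+02] [ 1.32341588  2.44996439 -2.68188947] [ 0.11291053 -0.33253296  0.20427901]
```

```bash
python3 -m jog '{"delta_pos":[[0,0,0],[0,0,0],[0,0,0],[0,0,0],[0,0,0],[0,0,0],[0,0,0],[0,0,0],[0,0,0],[0,0,0]],"turn":[[0,0,0.375],[0,0,0.375],[0,0,0.375],[0,0,0.375],[0,0,0.375],[0,0,0.375],[0,0,0.375],[0,0,0.375],[0,0,0],[0,0,0]],"hand":[-1,-1,-1,-1,-1,-1,-1,-1,-1,-1]}' 60; python3 -c "
from workcell import bot
o=bot.get_obs();print(o['ee_pos'],o['tcp_rot'],o['wrist_force'],o['torque'])"
```

```text
time: 7.25
ee_pos: [0.5255, -0.0004, 0.1473]
tcp_rot: [179.9, 0.1, -153.6]
wrist_force: [-2.2, 4.0, 4.4]
opening: 0.013
[ 5.25510051e-01 -4.36841243e-04  1.47269712e-01] [ 1.79947271e+02  5.78971958e-02 -1.53584772e+02] [-2.18526577  3.99143173  4.39510874] [0.81602749 0.24700863 0.11001274]
```

```bash
python3 -m jog '{"delta_pos":[[-0.004,0.008,0.009],[0,0,0.009],[0,0,0.009],[0,0,0.009],[0,0,0.009],[0,0,0.009],[0,0,0.009],[0,0,0.009],[0,0,0],[0,0,0]],"turn":[[0,0,0.375],[0,0,0.375],[0,0,0.375],[0,0,0.375],[0,0,0.375],[0,0,0.375],[0,0,0.375],[0,0,0.375],[0,0,0],[0,0,0]],"hand":[-1,-1,-1,-1,-1,-1,-1,-1,-1,-1]}' 60; python3 -c "
from workcell import bot
o=bot.get_obs();print(o['ee_pos'],o['tcp_rot'],o['wrist_force'],o['torque'])"
```

```text
time: 8.25
ee_pos: [0.5252, -0.0001, 0.1501]
tcp_rot: [179.9, 0.0, -129.6]
wrist_force: [-0.5, 5.5, -0.8]
opening: 0.0128
[ 5.25199834e-01 -7.91251939e-05  1.50104757e-01] [ 1.79934853e+02  4.12288982e-02 -1.29596123e+02] [-0.51735853  5.50591912 -0.78540001] [ 0.7930393  -0.19399745  0.09038076]
```

```bash
python3 -m jog '{"delta_pos":[[0,0.012,0.01],[0,0,0.01],[0,0,0.01],[0,0,0.01],[0,0,0.01],[0,0,0.01],[0,0,0.01],[0,0,0.01],[0,0,0],[0,0,0]],"turn":[[0,0,0.75],[0,0,0.75],[0,0,0.75],[0,0,0.75],[0,0,0.75],[0,0,0.75],[0,0,0.75],[0,0,0.75],[0,0,0],[0,0,0]],"hand":[-1,-1,-1,-1,-1,-1,-1,-1,-1,-1]}' 60; python3 -c "
from workcell import bot
o=bot.get_obs();print(o['q'],o['ee_pos'],o['tcp_rot'],o['wrist_force'],o['torque'])"
```

```text
time: 9.25
ee_pos: [0.5245, 0.0003, 0.154]
tcp_rot: [179.9, 0.1, -81.6]
wrist_force: [-5.2, 3.4, -0.1]
opening: 0.0124
[ 6.81961014e-03  7.16503110e-01 -2.90883201e+00  8.64825669e+01
  4.77212596e-02 -9.84107436e+01] [5.24489328e-01 2.99801668e-04 1.53991102e-01] [ 1.79900239e+02  6.29905923e-02 -8.15825365e+01] [-5.21800871  3.44624246 -0.08181679] [0.68881674 0.53868926 0.22673332]
```

Fz is about 0, so the feed-forward rate matches. Continuing.

```bash
python3 -m jog '{"delta_pos":[[-0.012,0.008,0.01],[0,0,0.01],[0,0,0.01],[0,0,0.01],[0,0,0.01],[0,0,0.01],[0,0,0.01],[0,0,0.01],[0,0,0],[0,0,0]],"turn":[[0,0,0.75],[0,0,0.75],[0,0,0.75],[0,0,0.75],[0,0,0.75],[0,0,0.75],[0,0,0.75],[0,0,0.75],[0,0,0],[0,0,0]],"hand":[-1,-1,-1,-1,-1,-1,-1,-1,-1,-1]}' 60; python3 -c "
from workcell import bot
o=bot.get_obs();print(o['q'],o['ee_pos'],o['tcp_rot'],o['wrist_force'],o['torque'])"
```

```text
time: 10.25
ee_pos: [0.5237, 0.0, 0.1579]
tcp_rot: [179.9, 0.1, -33.7]
wrist_force: [-6.1, -1.0, 0.2]
opening: 0.0125
[ 1.59731332e-02  6.43569177e-01 -2.54916351e+00  8.69378582e+01
 -2.66619551e-02 -1.46328961e+02] [5.23745494e-01 1.33901580e-05 1.57924116e-01] [ 1.79905408e+02  9.39001793e-02 -3.36551125e+01] [-6.07017778 -0.95719664  0.15388729] [0.0398733  0.93565867 0.2993882 ]
```

```bash
python3 -m jog '{"delta_pos":[[-0.014,0,0.006],[0,0,0.006],[0,0,0.006],[0,0,0.006],[0,0,0.006],[0,0,0.006],[0,0,0.006],[0,0,0],[0,0,0],[0,0,0]],"turn":[[0,0,0.45],[0,0,0.45],[0,0,0.45],[0,0,0.45],[0,0,0.45],[0,0,0.45],[0,0,0.45],[0,0,0],[0,0,0],[0,0,0]],"hand":[-1,-1,-1,-1,-1,-1,-1,-1,-1,-1]}' 60; python3 - <<'E'
from workcell import bot,camera
import cv2
o=bot.get_obs();print(o['q'],o['ee_pos'],o['tcp_rot'],o['wrist_force'],o['torque'])
a=camera("side")["frame"][:,:,::-1]
cv2.imwrite("pics/p3.png",cv2.resize(a[160:240,280:360],None,fx=7,fy=7,interpolation=cv2.INTER_CUBIC))
E
```

```text
time: 11.25
ee_pos: [0.5235, -0.0003, 0.1602]
tcp_rot: [179.9, 0.1, -8.5]
wrist_force: [-3.7, -4.0, 0.0]
opening: 0.0126
[ 5.60597296e-03  5.54844413e-01 -2.39217596e+00  8.71248461e+01
 -6.98814042e-02 -1.71470017e+02] [ 5.23499565e-01 -2.96382580e-04  1.60160288e-01] [ 1.79920232e+02  6.07061930e-02 -8.52437585e+00] [-3.67988419 -4.03775655  0.02932027] [-0.66558929  0.71563809  0.1933156 ]
```

View pics/p3.png

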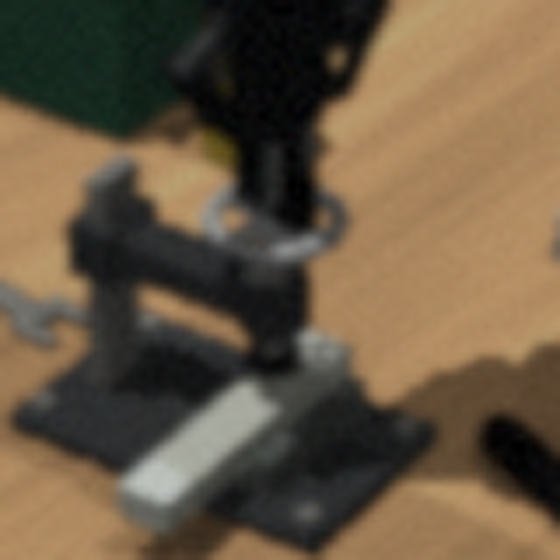

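The pad (around (270,350)) now stands visibly above the bar. The wheel has risen about 14 mm. I'll release it and lift away.

```bash
python3 -m jog '{"delta_pos":[[0,0,0],[0,0,0],[0,0,0],[0,0,0],[0,0,0.2],[0,0,0.5],[0,0.3,0.6],[0,0.4,0.4],[0,0.4,0],[0,0.4,0]],"turn":[[0,0,0],[0,0,0],[0,0,0],[0,0,0],[0,0,0],[0,0,0],[0,0,-1],[0,0,-1],[0,0,-1],[0,0,-1]],"hand":[-0.1,-0.1,-0.1,-0.1,-0.1,-0.1,-0.1,0.1,0.1,0.1]}' 60; python3 - <<'E'
from workcell import bot,camera
import cv2,numpy as np
from h import *
o=bot.get_obs();print(o['q'],o['ee_pos'],o['tcp_rot'],o['wrist_force'],o['torque'])
c=camera("top");s=camera("side");np.savez("/tmp/top1.npz",**c);np.savez("/tmp/side1.npz",**s)
cv2.imwrite("pics/p4.png",np.hstack([cv2.resize(s["frame"][160:240,280:360,::-1],None,fx=5,fy=5,interpolation=cv2.INTER_CUBIC),cv2.resize(c["frame"][150:230,270:350,::-1],None,fx=5,fy=5,interpolation=cv2.INTER_CUBIC)]))
E
```

```text
time: 12.3
ee_pos: [0.5244, 0.0761, 0.2471]
tcp_rot: [-179.9, -0.1, -40.6]
wrist_force: [0.4, -0.2, -0.7]
opening: 0.0472
[ 8.25619572e+00  2.44604821e+00  9.18146486e+00  9.66034670e+01
  2.50635875e-03 -1.31097046e+02] [0.52440961 0.07610627 0.24711648] [-1.79898915e+02 -8.48465075e-02 -4.06468302e+01] [ 0.38723868 -0.16019502 -0.67914425] [-0.04734924  0.02229876 -0.01795616]
```

View pics/p4.png

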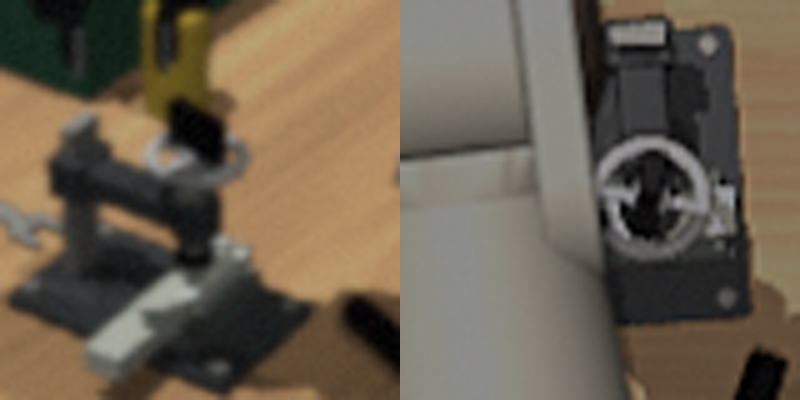

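```bash
python3 - <<'E'
import numpy as np,cv2
from h import *
for k in "01":
    c=np.load(f"/tmp/top{k}.npz")
    Z=[];R=[]
    for v in range(176,206):
      for u in range(305,336):
        p=depth(c,u,v)
        r=np.hypot(p[0]-.523,p[1]+.002)
        if .028<r<.037 and .12<p[2]<.16: Z.append(p[2])
        if r<.02 and .15<p[2]<.19:R.append(p[2])
    print(k,len(Z),np.median(Z),len(R),np.median(R))
s=np.load("/tmp/side1.npz")
f=s["frame"][160:240,280:360].astype(int)
# bar top bright pixels on z=.045 by depth
P=[]
for v in range(195,240):
  for u in range(285,335):
    p=depth(s,u,v);b=s["frame"][v,u].astype(int)
    if abs(p[2]-.045)<.006 and b.min()>110: P.append((plane(s,u,v,.045)[:2]*1000))
P=np.array(P,np.float32);print(len(P),cv2.minAreaRect(P),P[:,1].max())
C=np.load("/tmp/top0.npz")
a=[plane(C,275+x/7,140+y/7,.045).round(4) for x,y in((68,358),(70,424))];print(a)
E
```

```text
0 186 0.13492543947262903 67 0.16593274742714792
1 171 0.1491863274621552 82 0.1796312183091101
147 ((519.8966064453125, 29.33533477783203), (29.601688385009766, 167.02755737304688), 3.769070863723755) 112.61695
[array([0.5278, 0.1068, 0.045 ]), array([0.4982, 0.1051, 0.045 ])]
```

```bash
python3 -m jog '{"delta_pos":[[-0.06,0.1,0],[-0.06,0.1,0],[-0.07,0.1,0],[0,0,0],[0,0,-0.3],[0,0,-0.8],[0,0,-0.8],[0,0,-0.8],[0,0,-0.3],[0,0,0]],"turn":[[0,0,-0.94],[0,0,-0.94],[0,0,-0.94],[0,0,-0.94],[0,0,-0.93],[0,0,-0.93],[0,0,0],[0,0,0],[0,0,0],[0,0,0]],"hand":[0.4,0.4,0.4,0.4,0.4,0.4,0.4,0.4,0.4,0.4]}' 60; python3 - <<'E'
from workcell import bot,camera
import cv2,numpy as np
from h import *
o=bot.get_obs();print(o['q'],o['ee_pos'],o['tcp_rot'],o['wrist_force'],o['torque'])
s=camera("side")
cv2.imwrite("pics/p5.png",cv2.resize(s["frame"][140:260,260:380,::-1],None,fx=5,fy=5,interpolation=cv2.INTER_CUBIC))
E
```

```text
time: 13.4
ee_pos: [0.5135, 0.0897, 0.0941]
tcp_rot: [179.8, -0.0, -85.2]
wrist_force: [0.3, 0.5, 0.4]
opening: 0.06
[ 9.91521220e+00  7.83539565e-01 -9.45695377e+00  7.99455541e+01
 -4.99532245e-03 -8.49134074e+01] [0.51352222 0.08973925 0.09405551] [ 1.79815128e+02 -2.14707872e-02 -8.51713377e+01] [0.32632939 0.47561571 0.39283848] [ 0.07234881 -0.01234565 -0.01378945]
```

View pics/p5.png

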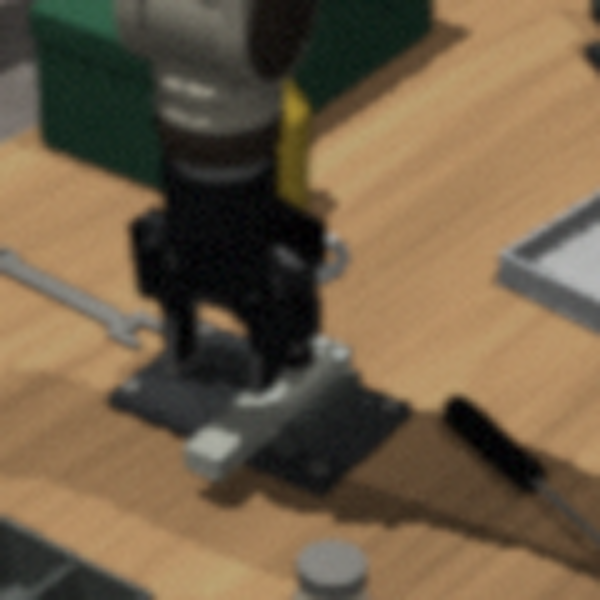

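The fingers at about (180,360) and (270,375) straddle the bar. Next I'll descend and close.

```bash
python3 -m jog '{"delta_pos":[[0,0,-0.36],[0,0,-0.36],[0,0,-0.36],[0,0,-0.36],[0,0,0],[0,0,0],[0,0,0],[0,0,0],[0,0,0],[0,0,0]],"turn":[[0,0,0],[0,0,0],[0,0,0],[0,0,0],[0,0,0],[0,0,0],[0,0,0],[0,0,0],[0,0,0],[0,0,0]],"hand":[0.4,0.4,0.4,0.4,0.4,-1,-1,-1,-1,-1]}' 40; python3 - <<'E'
from workcell import bot,camera
import cv2,numpy as np
o=bot.get_obs();print(o['q'],o['ee_pos'],o['tcp_rot'],o['wrist_force'],o['torque'],o['opening'])
E
```

```text
time: 14.45
ee_pos: [0.5157, 0.0906, 0.0252]
tcp_rot: [-179.8, 0.0, -85.2]
wrist_force: [0.2, 0.1, 6.0]
opening: 0.0292
[ 9.96432988e+00  2.39019044e+00 -1.55227463e+01  7.19113231e+01
 -4.79641374e-03 -8.48000002e+01] [0.51569746 0.09057615 0.0252185 ] [-1.79824548e+02  1.11511103e-02 -8.52356602e+01] [0.2297512  0.06438162 5.9850737 ] [-0.14074418 -0.02646344 -0.01978811] 0.02921772314291937
```

```bash
python3 -m jog '{"delta_pos":[[0,0,0.03],[0,0,0.02],[-0.01,0.12,0],[-0.02,0.25,0],[-0.025,0.33,0],[-0.03,0.4,0],[-0.03,0.4,0],[-0.03,0.4,0],[-0.03,0.4,0],[-0.01,0.1,0]],"turn":[[0,0,0],[0,0,0],[0,0,0],[0,0,0],[0,0,0],[0,0,0],[0,0,0],[0,0,0],[0,0,0],[0,0,0]],"hand":[-1,-1,-1,-1,-1,-1,-1,-1,-1,-1]}' 60; python3 - <<'E'
from workcell import bot,camera
import cv2,numpy as np
o=bot.get_obs();print(o['q'],o['ee_pos'],o['tcp_rot'],o['wrist_force'],o['torque'],o['opening'])
s=camera("side")
cv2.imwrite("pics/p6.png",cv2.resize(s["frame"][140:280,230:370,::-1],None,fx=4,fy=4,interpolation=cv2.INTER_CUBIC))
E
```

```text
time: 15.45
ee_pos: [0.5046, 0.2127, 0.0256]
tcp_rot: [180.0, 0.0, -85.1]
wrist_force: [0.0, -1.0, -0.7]
opening: 0.0285
[ 2.28385255e+01  5.80638174e+00 -1.18634522e+01  7.23494100e+01
  3.07790579e-02 -7.20382455e+01] [0.50464446 0.21269852 0.02556946] [ 1.79972202e+02  2.33444661e-02 -8.51232399e+01] [ 0.02602379 -0.97589171 -0.74209585] [ 0.05251002 -0.0070324  -0.00503047] 0.028499330042184898
```

View pics/p6.png

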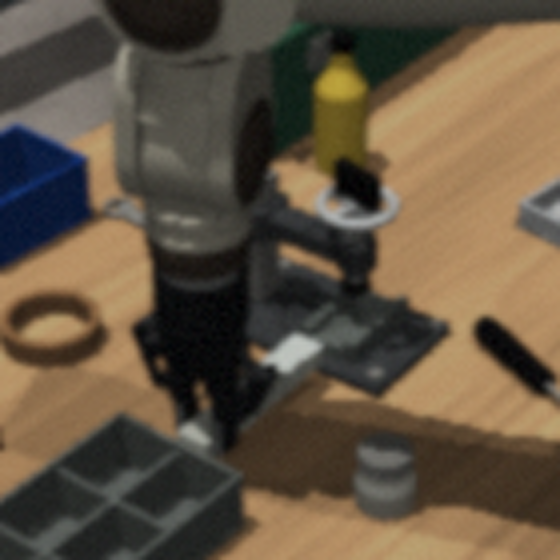

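```bash
python3 -m jog '{"delta_pos":[[0,0,0.3],[0,0,0.6],[0,0,0.8],[0,0,0.8],[0,0,0.8],[0,-0.1,0.5],[-0.05,-0.3,0.2],[-0.05,-0.5,0],[-0.1,-0.7,0],[-0.1,-0.8,0]],"turn":[[0,0,0],[0,0,0],[0,0,0],[0,0,0],[0,0,0],[0,0,0],[0,0,-0.25],[0,0,-0.25],[0,0,-0.25],[0,0,-0.25]],"hand":[-1,-1,-1,-1,-1,-1,-1,-1,-1,-1]}' 60
python3 -m jog '{"delta_pos":[[-0.1,-0.8,0],[-0.1,-0.8,0],[-0.1,-0.8,0],[-0.1,-0.8,0],[-0.1,-0.8,0],[-0.1,-0.8,0],[-0.1,-0.8,0],[0,-0.7,0],[0,-0.5,0],[0,-0.3,0]],"turn":[[0,0,0],[0,0,0],[0,0,0],[0,0,0],[0,0,0],[0,0,0],[0,0,0],[0,0,0],[0,0,0],[0,0,0]],"hand":[-1,-1,-1,-1,-1,-1,-1,-1,-1,-1]}' 60
```

```text
time: 16.5
ee_pos: [0.4893, 0.0884, 0.2252]
tcp_rot: [179.9, -0.0, -93.4]
wrist_force: [-0.3, -1.1, -1.4]
opening: 0.0287
time: 17.5
ee_pos: [0.4536, -0.2669, 0.2252]
tcp_rot: [179.9, 0.0, -93.5]
wrist_force: [-0.0, 0.4, -1.0]
opening: 0.0286
```

```bash
python3 -m jog '{"delta_pos":[[0,-0.3,0],[0,-0.32,0],[0,0,-0.3],[0,0,-0.6],[0,0,-0.7],[0,0,-0.7],[0,0,-0.7],[0,0,-0.5],[0,0,-0.2],[0,0,0]],"turn":[[0,0,0],[0,0,0],[0,0,0],[0,0,0],[0,0,0],[0,0,0],[0,0,0],[0,0,0],[0,0,0],[0,0,0]],"hand":[-1,-1,-1,-1,-1,-1,-1,-1,-1,-1]}' 60; python3 - <<'E'
from workcell import bot,camera
import cv2,numpy as np
o=bot.get_obs();print(o['ee_pos'],o['tcp_rot'],o['wrist_force'],o['torque'],o['opening'])
s=camera("side");c=camera("top")
cv2.imwrite("pics/p7.png",np.hstack([cv2.resize(s["frame"][120:220,330:430,::-1],None,fx=4,fy=4,interpolation=cv2.INTER_CUBIC),cv2.resize(c["frame"][170:270,390:490,::-1],None,fx=4,fy=4)]))
E
```

```text
time: 18.5
ee_pos: [0.4547, -0.2952, 0.0399]
tcp_rot: [179.9, 0.1, -93.2]
wrist_force: [-0.3, 0.4, -0.9]
opening: 0.0287
[ 0.45472458 -0.29521218  0.03989577] [ 1.79889251e+02  6.35971575e-02 -9.32263197e+01] [-0.26713331  0.38178182 -0.87822181] [ 0.07990398 -0.09085787 -0.02318   ] 0.028714174104504154
```

View pics/p7.png

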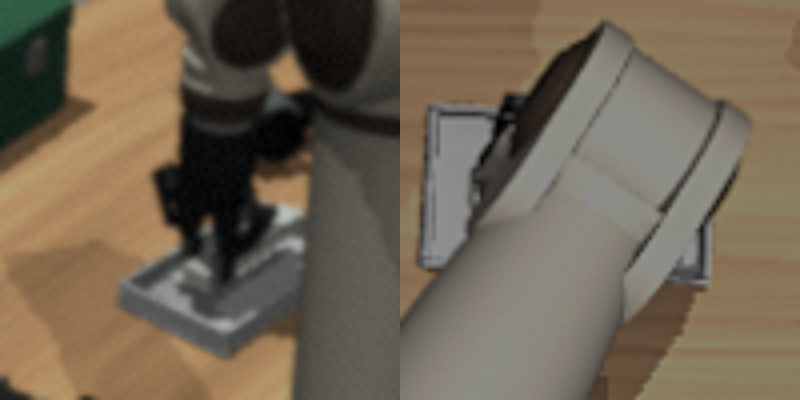

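```bash
python3 -m jog '{"delta_pos":[[0,0,-0.14],[0,0,-0.14],[0,0,-0.1],[0,0,-0.06],[0,0,-0.05],[0,0,-0.04],[0,0,-0.03],[0,0,0],[0,0,0],[0,0,0]],"turn":[[0,0,0],[0,0,0],[0,0,0],[0,0,0],[0,0,0],[0,0,0],[0,0,0],[0,0,0],[0,0,0],[0,0,0]],"hand":[-1,-1,-1,-1,-1,-1,-1,-1,-1,-1]}' 60; python3 -c "
from workcell import bot
o=bot.get_obs();print(o['ee_pos'],o['tcp_rot'],o['wrist_force'],o['torque'])"
```

```text
time: 19.6
ee_pos: [0.4553, -0.2957, 0.013]
tcp_rot: [-180.0, -0.0, -93.2]
wrist_force: [0.3, 0.4, -1.5]
opening: 0.029
[ 0.45534325 -0.2957434   0.01303219] [-1.79989216e+02 -7.76774160e-03 -9.32487699e+01] [ 0.29777864  0.41175001 -1.52281391] [ 0.02458967  0.01366611 -0.01316909]
```

```bash
python3 -m jog '{"delta_pos":[[0,0,-0.02],[0,0,-0.02],[0,0,-0.02],[0,0,-0.02],[0,0,-0.02],[0,0,-0.02],[0,0,-0.02],[0,0,0],[0,0,0],[0,0,0]],"turn":[[0,0,0],[0,0,0],[0,0,0],[0,0,0],[0,0,0],[0,0,0],[0,0,0],[0,0,0],[0,0,0],[0,0,0]],"hand":[-1,-1,-1,-1,-1,-1,-1,-1,-1,-1]}' 60; python3 -c "
from workcell import bot
o=bot.get_obs();print(o['ee_pos'],o['tcp_rot'],o['wrist_force'],o['torque'])"
```

```text
time: 20.6
ee_pos: [0.4553, -0.2957, 0.0061]
tcp_rot: [-180.0, -0.0, -93.2]
wrist_force: [-1.4, 1.4, 1.9]
opening: 0.0286
[ 0.4552908  -0.29569464  0.0060516 ] [-1.79994955e+02 -3.11029328e-03 -9.32493656e+01] [-1.36058585  1.3788395   1.90042317] [0.25089399 0.26355425 0.01045756]
```

Contact: Fz changed from -1.5 to +1.9 N. The bar is down, so I'll open gently and then rise.

```bash
python3 -m jog '{"delta_pos":[[0,0,0],[0,0,0],[0,0,0],[0,0,0],[0,0,0],[0,0,0.1],[0,0,0.3],[0,0,0.6],[0,0,0.8],[0,0,0.8]],"turn":[[0,0,0],[0,0,0],[0,0,0],[0,0,0],[0,0,0],[0,0,0],[0,0,0],[0,0,0],[0,0,0],[0,0,0]],"hand":[-0.2,0,0.2,0.2,0.2,0.2,0.2,0.2,0.2,0.2]}' 60
python3 -m jog '{"delta_pos":[[0,0.1,0.8],[0,0.5,0.4],[0,0.8,0.2],[0,0.8,0],[0,0.8,0],[0,0.8,0],[0,0.8,0],[0,0.8,0],[0,0.4,0],[0,0,0]],"turn":[[0,0,0],[0,0,0],[0,0,0],[0,0,0],[0,0,0],[0,0,0],[0,0,0],[0,0,0],[0,0,0],[0,0,0]],"hand":[0.2,0.2,0.2,0.2,0.2,0.2,0.2,0.2,0.2,0.2]}' 60
python3 - <<'E'
from workcell import bot,camera
import cv2,numpy as np
from h import *
o=bot.get_obs();print(o['ee_pos'],o['wrist_force'])
s=camera("side");c=camera("top")
cv2.imwrite("pics/p8.png",np.hstack([cv2.resize(s["frame"][120:220,330:430,::-1],None,fx=4,fy=4,interpolation=cv2.INTER_CUBIC),cv2.resize(c["frame"][170:270,390:490,::-1],None,fx=4,fy=4)]))
cv2.imwrite("pics/p9.png",c["frame"][:,:,::-1])
P=[];Z=[]
for v in range(190,250):
  for u in range(390,475):
    p=depth(c,u,v)
    if abs(p[0]-.451)<.055 and abs(p[1]+.361)<.1 and .016<p[2]<.04: P.append(plane(c,u,v,.025)[:2]*1000);Z.append(p[2])
print(len(P),cv2.minAreaRect(np.array(P,np.float32)),np.mean(P,0),np.median(Z))
E
```

```text
time: 21.6
ee_pos: [0.455, -0.2955, 0.1385]
tcp_rot: [-180.0, -0.0, -93.2]
wrist_force: [2.0, -0.4, -0.4]
opening: 0.051
time: 22.6
ee_pos: [0.4552, -0.0035, 0.2074]
tcp_rot: [-179.9, 0.0, -93.1]
wrist_force: [-0.2, 1.0, 1.0]
opening: 0.0512
[ 0.4551743  -0.00353804  0.20741642] [-0.19932681  1.00321567  1.01681364]
500 ((435.64312744140625, -353.8597106933594), (73.0029067993164, 177.45269775390625), 0.9448014497756958) [ 452.70785881 -358.21775669] 0.0252401803977359
```

View pics/p8.png

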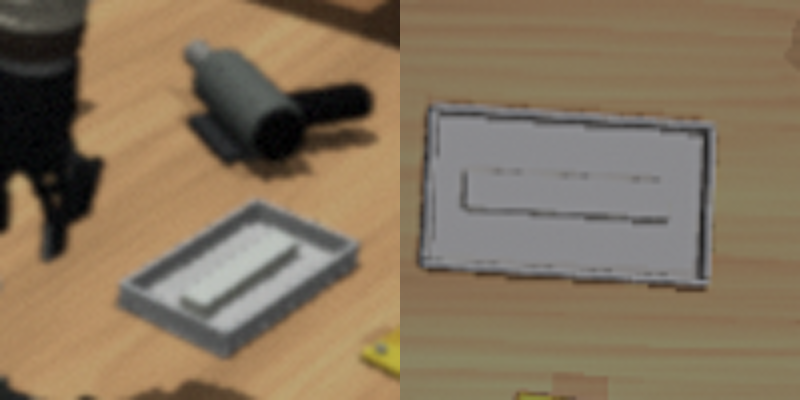

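View pics/p9.png

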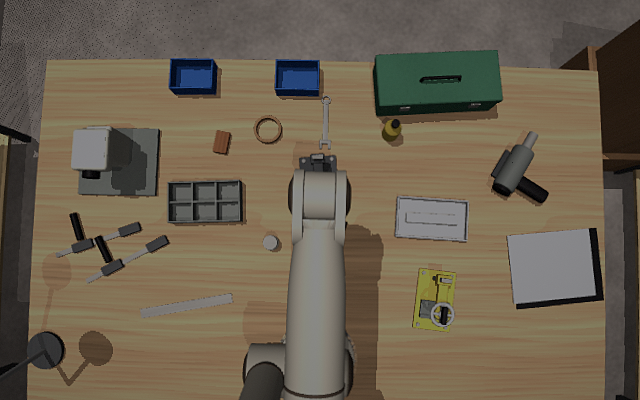

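The bar lies flat in the middle of the tray, spanning about (465–665, 175–220) in the right half. The bystanders in view are where they were. I'll raise the arm well clear and hand in.

```bash
python3 -m jog '{"delta_pos":[[0,0,0.3],[-0.3,0,0.5],[-0.3,0,0.5],[-0.3,0,0.3],[0,0,0],[0,0,0],[0,0,0],[0,0,0],[0,0,0],[0,0,0]],"turn":[[0,0,0],[0,0,0],[0,0,0],[0,0,0],[0,0,0],[0,0,0],[0,0,0],[0,0,0],[0,0,0],[0,0,0]],"hand":[0.2,0.2,0.2,0.2,0.2,0.2,0.2,0.2,0.2,0.2]}' 60
python3 -c "
from workcell import bot,ticket
print(bot.get_obs()['wrist_force']);print(ticket.job_done())"
```

```text
time: 23.7
ee_pos: [0.4103, -0.0057, 0.2854]
tcp_rot: [179.9, -0.0, -93.2]
wrist_force: [-1.1, 0.0, 1.0]
opening: 0.0513
[-1.08635281  0.01447871  0.96834889]
the job is handed in; nothing more can be done
None
```

I unscrewed the clamp, slid the bar out and laid it flat in the shallow tray. The job was handed in at about 24 s; no verdict was reported.

- **Unscrewing:** I turned the wheel about 209° anticlockwise in one grasp, lifting the hand with it. The vertical force readings between moves stayed within about 7 N; force during the turns was not recorded. The rim and rib were 14 mm higher in the top camera's depth image, matching the hand's rise. That puts the pad at about 59 mm, against the 55 mm needed.
- **Bar:** I gripped it by its free end and slid it about 12 cm along the bed before lifting it over to the tray. I lowered it until the force showed contact, and only then let go.
- **Last checks:** the bar's centre measures about (0.453, -0.358) against a tray centre of (0.451, -0.361). Its top is at about 25 mm, which means it lies flat on the floor of the tray.
- **Bystanders:** the ones in view look unmoved, but I compared them only by eye. In that last picture the arm hid the screwdriver; the arm never came near it.
- **One disagreement:** a rectangle fit to the bar's outline in the tray came out too large (73 x 177 mm), because it picked up stray wall and noise pixels. I went by the average of the points and both camera views instead.

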